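# Load the carrying tray for the next firing

## Robot

A 6-joint arm with a two-finger parallel gripper is mounted at the origin on the work surface. World frame = base frame: x ahead of the robot, y to its left, z up, the work surface at z = 0. Lengths are in m, angles in rad, forces in N, time in s.
With the tool pointing down it reaches from about 0.225 to 0.875 m from the base axis. Payload 3.4 kg.
Tool frame: the origin (TCP) lies at the very end of the fingers, on their centre line; the grasp point (between the pads) lies 19 mm behind it (manip.grasp_offset is the distance from the TCP to the grasp point, in m); x points along the fingers, y is the direction in which the jaws open and shut, and the axes are right-handed (so a half turn about x gives the same grasp; the last joint's range is limited). The gripper opens to 85 mm and grips with 20 to 120 N. Pads are 22 mm wide; open, the fingers measure 114 mm over their backs; the gripper's body (76 mm by 85 mm) begins 54 mm behind the grasp point. The pads swing forward as they close: fully open they stand 13 mm farther back than shut.
Start: joints at [-1.288, 0.276, 1.505, -0, 1.361, -0.121], TCP at [0.226, -0.529, 0.231] pointing down, gripper open.
Joint ranges: [-2.89, 2.89], [-0.75, 2.08], [0.22, 2.7], [-1.18, 4.32], [0.11, 2.71], [-2.7, 2.7]. Speed limits (rad/s): [2.57, 2.57, 3.14, 3.14, 3.14, 3.14].

## Interface

Orientations are given as a unit quaternion [w, x, y, z].
In Python, from rig import manip gives the robot as it stands.
- The arm moves only by the tool step_arm, never from a script. Its argument "increments" is a list of rows, each an object with "grip": the opening, from 0 (shut) to 1 (fully open); "delta_pos": the shift along the world's x, y, z in m, a list of three; "twist": the turn about the world's z in degrees. A call has 1 to 10 rows; each row shifts and turns the commanded pose from where the row before left it; what a row does not reach is not made up. A row lasts 1/12 s, in which the tool goes at most 41.7 mm and 7.16 degrees, less where a joint would pass 70% of its speed; a pose out of reach is approached as far as the arm can. A call with a gripper value outside its range is refused whole. The fingers move at their own pace and stop on an object; "force" is the grip in N (left out, the last holds). Time passes only in rows, so rows that do not move let the fingers close. It gives the time, the measured TCP pose, the force and the opening at its end, in the units of the state.
- manip.get_state(): the state, without advancing time (a new reading comes with each control period).
- manip.get_image(name): name is "scene" or "top" or "wrist"; returns a dict with "img" (480x640x3 uint8, red, green, blue), "fx", "fy", "cx", "cy" (pixels), "rvec" (rotation vector, rad) and "tvec" (3), from world to camera coordinates, as OpenCV has them; the wrist camera has in their place "mount" (4x4, takes a point from camera to tool coordinates, whose origin is the TCP and whose axes are the tool frame's). Camera axes: x right, y down, z forward; pixel columns grow to the right and rows downward; lengths in m; the calibration is good to about 2 mm. A picture is of the moment at which its call begins: read the wrist's pose just before it. There is no depth.
- manip.sign_off(): hands the job in, once; it reports no verdict.
The state is a dict: "clock": time; "qpos": joint angles; "qd": joint speeds; "effort": joint torques, N m; "position": TCP position; "ee_rot": TCP orientation; "contact_force": force on the tool from outside, world axes, zero at the start; "moment": the same for the moment, N m; "width": finger opening in m.
Only numpy, scipy, OpenCV 4.12 (cv2) and the standard library are available. Lean on these libraries where they do the work, as an engineer would, in place of code of your own. Each camera call takes 0.05 s, during which the arm holds its last target. There are 200 camera calls.

## Task

Load the carrying tray for the next glaze firing: stand each of the three fresh, straight ochre cones upright in the well of its own colour (blue, white, green) and stand the grey bisque tumbler upright on the terracotta setter dish, all of them down on the floor of their places. Bisque and cones are brittle, so set them down rather than drop them, and leave the two spent, slumped cones standing where they are.

Things in the scene. Friction and masses are not known exactly. Their poses are not given: they have to be found in the camera images.
- cone_blue_mid (a point): fresh straight kiln cone, ochre, with blue tip and blue foot: round foot 34 mm across and 10 mm high, above it a slender round shaft tapering from 24 mm across at 10 mm to 16 mm at the top, 70 mm tall in all; the shaft is 20 mm across at 42 mm. The point is on its axis half-way up, 35 mm above its underside; z is its upward axis. Stands upright on the bench at the start
- cone_white_mid (a point): fresh straight kiln cone, ochre, with white tip and white foot: round foot 34 mm across and 10 mm high, above it a slender round shaft tapering from 24 mm across at 10 mm to 16 mm at the top, 70 mm tall in all; the shaft is 20 mm across at 42 mm. The point is on its axis half-way up, 35 mm above its underside; z is its upward axis. Stands upright on the bench at the start
- cone_green_mid (a point): fresh straight kiln cone, ochre, with green tip and green foot: round foot 34 mm across and 10 mm high, above it a slender round shaft tapering from 24 mm across at 10 mm to 16 mm at the top, 70 mm tall in all; the shaft is 20 mm across at 42 mm. The point is on its axis half-way up, 35 mm above its underside; z is its upward axis. Stands upright on the bench at the start
- tumbler_mid (a point): grey bisque tumbler, open at the top, standing upright: 85 mm tall, outside 44 mm across at the foot widening to 52 mm at the rim (49 mm at 55 mm up), wall 4 mm. The point is on its axis half-way up, 42.5 mm above its underside; z up
- spent_blue_mid (a point): spent look-alike, to be left alone: ochre kiln cone with blue foot and blue tip, but slumped: shaft 20 mm thick bends over towards the cone's own +x, its tip ending 37 mm from the foot's axis; foot 34 mm across, 60 mm tall. The point is on the foot's axis, 30 mm above its underside
- spent_green_mid (a point): spent look-alike, to be left alone: ochre kiln cone with green foot and green tip, but slumped: shaft 20 mm thick bends over towards the cone's own +x, its tip ending 37 mm from the foot's axis; foot 34 mm across, 60 mm tall. The point is on the foot's axis, 30 mm above its underside
- well_blue: blue round open well fixed on the square plywood carrying tray: 68 mm outer and 56 mm inner diameter, 16 mm high with a 4 mm floor (12 mm deep). Origin at the centre of its underside, 10 mm above the bench (on the tray board); z up, so its inner floor is 4 mm above the origin and its rim 16 mm above. Does not move when pushed
- well_white: white round open well fixed on the square plywood carrying tray: 68 mm outer and 56 mm inner diameter, 16 mm high with a 4 mm floor (12 mm deep). Origin at the centre of its underside, 10 mm above the bench (on the tray board); z up, so its inner floor is 4 mm above the origin and its rim 16 mm above. Does not move when pushed
- well_green: green round open well fixed on the square plywood carrying tray: 68 mm outer and 56 mm inner diameter, 16 mm high with a 4 mm floor (12 mm deep). Origin at the centre of its underside, 10 mm above the bench (on the tray board); z up, so its inner floor is 4 mm above the origin and its rim 16 mm above. Does not move when pushed
- setter: round terracotta setter dish fixed on the same tray, which is 220 mm square, 10 mm thick, with a lip 20 mm above the bench; wells and setter stand two by two, 100 mm apart, which is where changes. Setter: 82 mm outer and 68 mm inner diameter, 16 mm high, floor 4 mm. Origin at the centre of its underside, 10 mm above the bench; inner floor 4 mm above the origin. Does not move when pushed
Not all that is in view belongs to the job. Leave any pink or red look-alike of the part that bears cone_green_mid alone.

How it is judged:
At the end, for the whole second after the job is handed in: Each straight cone stands in the well of its own colour and the tumbler in the setter dish: axis within 15 mm of the place's centre, underside within 5 mm of its inner floor, upright within 0.1 rad, at rest; both slumped cones are within 25 mm of where they started, and upright within 0.15 rad (horizontal distance between cone_blue_mid and well_blue below 0.015 m and z of cone_blue_mid in the frame of well_blue below 0.044 m and angle between each of cone_blue_mid, cone_white_mid, cone_green_mid, tumbler_mid's own z axis and vertical below 0.1 rad and linear speed of each of cone_blue, cone_white, cone_green, tumbler below 0.02 m/s and horizontal distance between cone_white_mid and well_white below 0.015 m and z of cone_white_mid in the frame of well_white below 0.044 m and horizontal distance between cone_green_mid and well_green below 0.015 m and z of cone_green_mid in the frame of well_green below 0.044 m and horizontal distance between tumbler_mid and setter below 0.015 m and z of tumbler_mid in the frame of setter below 0.0515 m and distance of each of spent_blue_mid, spent_green_mid from where it was at the start of the episode below 0.025 m and angle between each of spent_blue_mid, spent_green_mid's own z axis and vertical below 0.15 rad); the robot touches nothing.
It fails at once if the slumped blue cone is moved more than 25 mm or tipped over (distance of spent_blue_mid from where it was at the start of the episode above 0.025 m or angle between spent_blue_mid's own z axis and vertical above 0.6 rad).
It fails at once if the slumped green cone is moved more than 25 mm or tipped over (distance of spent_green_mid from where it was at the start of the episode above 0.025 m or angle between spent_green_mid's own z axis and vertical above 0.6 rad).
It fails at once if a straight cone or the tumbler is dropped or knocked over (faster than 0.7 m/s while not held) ((linear speed of cone_blue above 0.7 m/s and contact force between the fingers and cone_blue below 0.05 N) or (linear speed of cone_white above 0.7 m/s and contact force between the fingers and cone_white below 0.05 N) or (linear speed of cone_green above 0.7 m/s and contact force between the fingers and cone_green below 0.05 N) or (linear speed of tumbler above 0.7 m/s and contact force between the fingers and tumbler below 0.05 N)).
It also fails if it takes over 99 s, if anything falls off the work surface, if the arm or the gripper's body presses on something with over 40 N, if the wrist force passes 120 N, or if a joint passes its speed limit or range.

## Working session

There is one attempt and no reset: what is moved stays moved. The work goes in short steps, Python scripts to look and compute and a tool call to move; the robot and the scene stay as the last step left them, time stands still between calls to the robot, and variables do not carry over. Pictures are saved under pics/ and viewed, about 12 in all and at most 16, crops included, and the job is handed in when it is done.

Besides the shell and the picture viewer there is one more tool, called in YAML: its name, and indented under it one key for each argument. step_arm: Moves the arm, as the interface text tells. Its arguments: {"type":"object","properties":{"increments":{"type":"array"},"force":{"type":"number"}},"required":["increments"]}

```bash
mkdir -p pics; cat > h.py <<'E'
from rig import manip
import numpy as np, cv2
from scipy.spatial.transform import Rotation as R
def cam(name):
    s=manip.get_state(); d=manip.get_image(name)
    if 'mount' in d:
        q=s['ee_rot']; T=np.eye(4); T[:3,:3]=R.from_quat([q[1],q[2],q[3],q[0]]).as_matrix(); T[:3,3]=s['position']
        M=np.linalg.inv(T@np.array(d['mount'])); d['Rm'],d['t']=M[:3,:3],M[:3,3]
    else: d['Rm']=cv2.Rodrigues(np.array(d['rvec'],float))[0]; d['t']=np.array(d['tvec'],float).ravel()
    return d
def save(d,p): cv2.imwrite(p,cv2.cvtColor(d['img'],cv2.COLOR_RGB2BGR))
def ray(d,u,v):
    c=-d['Rm'].T@d['t']; r=d['Rm'].T@np.array([(u-d['cx'])/d['fx'],(v-d['cy'])/d['fy'],1]); return c,r/np.linalg.norm(r)
def onz(d,u,v,z):
    c,r=ray(d,u,v); return c+r*(z-c[2])/r[2]
def proj(d,p):
    q=d['Rm']@np.array(p)+d['t']; return np.array([d['fx']*q[0]/q[2]+d['cx'],d['fy']*q[1]/q[2]+d['cy']])
def tri(*obs):
    A=np.zeros((3,3));b=np.zeros(3)
    for d,u,v in obs:
        c,r=ray(d,u,v);P=np.eye(3)-np.outer(r,r);A+=P;b+=P@c
    return np.linalg.solve(A,b)
E
python3 - <<'E'
from h import *
import pickle
D={}
for n in ('scene','top','wrist'):
    d=cam(n); D[n]=d; save(d,f'pics/{n}0.png'); print(n,d['fx'],(-d['Rm'].T@d['t']).round(3))
pickle.dump(D,open('v0.pkl','wb'))
s=manip.get_state(); print(s['position'],s['ee_rot'],s['clock'],s['width'],manip.grasp_offset)
E
```

```text
scene 614.2366093532191 [ 0.947 -0.708  0.598]
top 501.02959852051686 [ 0.495 -0.02   0.86 ]
wrist 334.44507833846893 [ 0.291 -0.501  0.372]
[ 0.22579815 -0.52836993  0.23066602] [-0.14131209 -0.69269868 -0.1422824   0.69278796] 0.15 0.08564185366428753 0.0187
```

View pics/top0.png

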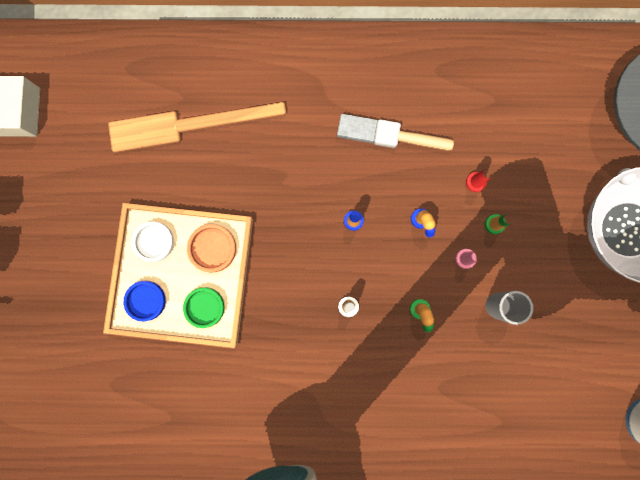

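View pics/scene0.png

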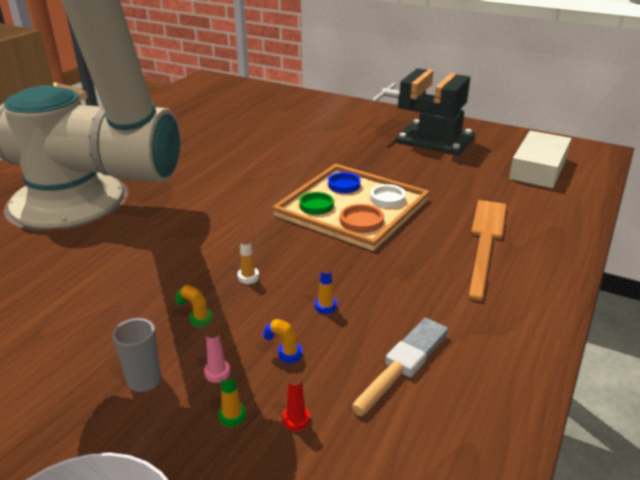

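Candidates for each item, in top pixels:
- **Blue cone:** straight (354,221), slumped (422,222).
- **Green cone:** straight (496,224), slumped (422,312), pink (466,259) and red (477,181) look-alikes.
- **White cone:** (348,307).
- **Tumbler:** (515,307).
- **Tray:** white well (154,241), setter (212,248), blue well (145,301), green well (204,307).

I choose the straight ones and check them in a close crop.

```bash
python3 - <<'E'
from h import *
import pickle
D=pickle.load(open('v0.pkl','rb'))
a=cv2.cvtColor(D['top']['img'],cv2.COLOR_RGB2BGR)[160:340,330:540]
b=cv2.cvtColor(D['scene']['img'],cv2.COLOR_RGB2BGR)[235:435,100:350]
A=cv2.resize(a,None,fx=1.0*600/180*0.57,fy=600/180*0.57,interpolation=cv2.INTER_CUBIC)
B=cv2.resize(b,(400,320),interpolation=cv2.INTER_CUBIC)
A=cv2.resize(a,(399,342),interpolation=cv2.INTER_CUBIC)
c=np.zeros((342,799,3),np.uint8);c[:,:399]=A;c[:320,399:]=B
cv2.imwrite('pics/crop1.png',c)
# blobs by HSV
for n in('top','scene'):
    h=cv2.cvtColor(D[n]['img'],cv2.COLOR_RGB2HSV)
    for nm,lo,hi in(('blue',(110,150,60),(130,255,255)),('green',(45,120,30),(80,255,255)),('white',(0,0,150),(179,50,255)),('grey',(0,0,50),(179,40,149)),('och',(10,200,150),(28,255,255))):
        k,l,s,c=cv2.connectedComponentsWithStats(cv2.inRange(h,lo,hi))
        for i in range(1,k):
            if s[i,4]>25 and s[i,4]<4000: print(n,nm,s[i].tolist(),c[i].round(1).tolist())
E
```

```text
top blue [411, 209, 13, 19, 106] [415.7, 218.4]
top blue [344, 211, 20, 19, 202] [353.6, 219.0]
top blue [426, 229, 9, 8, 55] [429.7, 232.5]
top blue [124, 281, 41, 40, 1292] [143.9, 300.8]
top green [485, 214, 20, 20, 130] [491.8, 224.7]
top green [499, 215, 10, 11, 56] [502.3, 220.8]
top green [183, 288, 41, 40, 1298] [203.2, 307.4]
top green [410, 299, 20, 20, 146] [416.9, 306.7]
top green [423, 325, 11, 7, 49] [427.7, 328.1]
top white [0, 76, 24, 53, 1147] [10.4, 101.1]
top white [337, 114, 64, 34, 1428] [369.2, 129.8]
top white [591, 167, 49, 116, 2528] [616.7, 218.6]
top white [627, 220, 9, 6, 40] [630.5, 222.4]
top white [620, 229, 7, 7, 30] [623.1, 231.9]
top white [499, 291, 34, 33, 216] [511.0, 307.6]
top white [338, 297, 21, 20, 275] [348.5, 307.0]
top white [630, 420, 10, 23, 149] [635.2, 429.9]
top grey [0, 5, 34, 13, 188] [15.7, 11.6]
top grey [614, 55, 26, 95, 1690] [629.2, 101.7]
top grey [588, 198, 27, 73, 237] [594.3, 235.9]
top grey [603, 204, 37, 52, 1310] [622.3, 230.0]
top grey [626, 274, 14, 6, 28] [634.0, 276.9]
top grey [486, 293, 21, 28, 312] [494.5, 305.2]

[... 1893 characters left out ...]
 [408.7, 130.9]
scene grey [462, 131, 11, 5, 40] [466.7, 133.0]
scene grey [444, 142, 17, 8, 76] [453.8, 145.9]
scene grey [623, 157, 11, 42, 71] [628.3, 177.6]
scene grey [152, 159, 22, 19, 38] [160.3, 170.2]
scene grey [23, 171, 73, 18, 132] [64.3, 180.9]
scene grey [25, 183, 39, 8, 42] [44.0, 188.9]
scene grey [634, 182, 6, 11, 33] [636.7, 186.9]
scene grey [605, 224, 35, 58, 261] [616.2, 260.6]
scene grey [587, 290, 53, 69, 2572] [616.5, 324.1]
scene grey [115, 320, 45, 71, 2193] [139.2, 356.0]
scene grey [403, 327, 44, 50, 299] [424.7, 355.1]
scene grey [28, 454, 83, 26, 1187] [73.8, 470.5]
scene och [182, 286, 18, 19, 151] [189.6, 292.7]
scene och [272, 318, 19, 16, 217] [280.5, 325.5]
```

View pics/crop1.png

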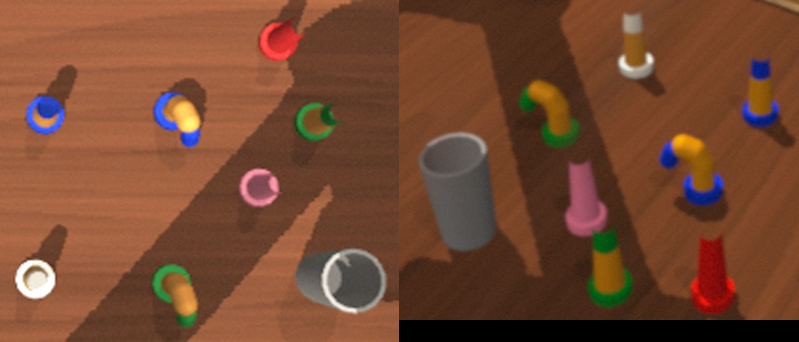

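The crop confirms it: the straight blue, white and green cones are at crop pixels (45,115), (35,279) and (315,121). The slumped, pink and red ones are separate, and the tumbler rim is at (353,281). Next I compute positions.

```bash
python3 - <<'E'
from h import *
import pickle
D=pickle.load(open('v0.pkl','rb')); T,S=D['top'],D['scene']
for n,a in dict(blue=(353.5,220),green=(495,223.5),white=(348,306.5),sblue=(420.5,218),sgreen=(420,309),pink=(466,259),red=(476.5,182)).items(): print(n,onz(T,*a,.008).round(3))
print('tumb',onz(T,516,307.3,.085).round(3))
h=cv2.cvtColor(T['img'],cv2.COLOR_RGB2HSV)
for n,a,b in (('wblue',(144,300.5),(344,180)),('wgreen',(203.3,307.5),(316.5,201)),('wwhite',(154,241),(388,193.5)),('setter',(212.5,248),(361.5,215.5))):
    print(n,onz(T,*a,.026).round(3),'tri',tri((T,*a),(S,*b)).round(3))
for n,a,b in (('blue',(354.5,216.5),(325.5,273)),('green',(502.5,221),(228.5,380)),('white',(347.5,307),(245.5,245)),('tumb',(516,307.3),(135.5,332))): print(n,'tip tri',tri((T,*a),(S,*b)).round(3))
for n,a,b in (('blue foot',(353.5,220),(325.5,304)),('green foot',(495,223.5),(232,413)),('white foot',(348,306.5),(248,275))): print(n,'tri',tri((T,*a),(S,*b)).round(3))
for c in ((123,206),(251,216),(236,346),(105,332)): print(onz(T,*c,.02).round(3))
E
```

```text
blue [ 0.611 -0.057  0.008]
green [ 0.607 -0.299  0.008]
white [ 0.464 -0.049  0.008]
sblue [ 0.615 -0.172  0.008]
sgreen [ 0.461 -0.17   0.008]
pink [ 0.546 -0.249  0.008]
red [ 0.679 -0.269  0.008]
tumb [ 0.468 -0.303  0.085]
wblue [0.471 0.29  0.026] tri [0.471 0.29  0.024]
wgreen [0.461 0.191 0.026] tri [0.46  0.192 0.021]
wwhite [0.57  0.277 0.026] tri [0.571 0.278 0.024]
setter [0.559 0.179 0.026] tri [0.56  0.179 0.024]
blue tip tri [ 0.609 -0.057  0.063]
green tip tri [ 0.604 -0.296  0.057]
white tip tri [ 0.463 -0.047  0.062]
tumb tip tri [ 0.468 -0.304  0.082]
blue foot tri [ 0.611 -0.058  0.006]
green foot tri [ 0.607 -0.301  0.005]
white foot tri [ 0.463 -0.049  0.004]
[0.63  0.335 0.02 ]
[0.615 0.117 0.02 ]
[0.398 0.136 0.02 ]
[0.418 0.355 0.02 ]
```

step_arm:
  increments:
    - {"grip": 1, "delta_pos": [0.027, 0.025, -0.007], "twist": -5.8}
    - {"grip": 1, "delta_pos": [0.027, 0.025, -0.007], "twist": -5.8}
    - {"grip": 1, "delta_pos": [0.027, 0.025, -0.007], "twist": -5.8}
    - {"grip": 1, "delta_pos": [0.027, 0.025, -0.007], "twist": -5.7}
    - {"grip": 1, "delta_pos": [0.027, 0.025, -0.007], "twist": 0}
    - {"grip": 1, "delta_pos": [0.027, 0.025, -0.007], "twist": 0}
    - {"grip": 1, "delta_pos": [0.027, 0.025, -0.007], "twist": 0}
    - {"grip": 1, "delta_pos": [0.027, 0.025, -0.007], "twist": 0}
    - {"grip": 1, "delta_pos": [0.026, 0.025, -0.007], "twist": 0}
    - {"grip": 1, "delta_pos": [0, 0, 0], "twist": 0}
  force: 30

```text
clock: 0.98
position: [0.4712, -0.2984, 0.1667]
ee_rot: [0.0, 0.707, 0.004, -0.707]
contact_force: [-0.1, 0.7, 0.1]
width: 0.0855
```

```bash
python3 - <<'E'
from h import *
d=cam('wrist'); save(d,'pics/w1.png'); s=manip.get_state(); print(s['position'],s['clock'],s['qpos'])
for n,p in dict(tumbrim=(.468,-.303,.085),green=(.607,-.299,.01),pink=(.546,-.249,.01),sgreen=(.461,-.17,.01)).items(): print(n,proj(d,p).round(0))
E
```

```text
[ 0.46935542 -0.30083895  0.16715614] 1.0333 [-6.95310114e-01  2.94420671e-01  1.64411251e+00  8.20857037e-04
  1.20536667e+00  8.69616303e-01]
tumbrim [327. 259.]
green [322.  64.]
pink [263. 143.]
sgreen [181. 239.]
```

View pics/w1.png

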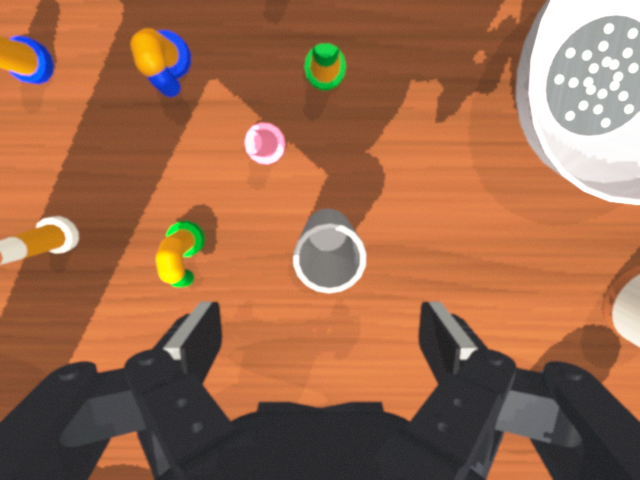

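The tumbler rim sits at (330,259) against a predicted (327,259), so it is within 2 mm. Descend and grip.

step_arm:
  increments:
    - {"grip": 1, "delta_pos": [0, -0.002, -0.03], "twist": 0}
    - {"grip": 1, "delta_pos": [0, 0, -0.03], "twist": 0}
    - {"grip": 1, "delta_pos": [0, 0, -0.03], "twist": 0}
    - {"grip": 1, "delta_pos": [0, 0, -0.03], "twist": 0}
    - {"grip": 1, "delta_pos": [0, 0, -0.012], "twist": 0}
    - {"grip": 1, "delta_pos": [0, 0, 0], "twist": 0}
    - {"grip": 0.65, "delta_pos": [0, 0, 0], "twist": 0}
    - {"grip": 0.4, "delta_pos": [0, 0, 0], "twist": 0}
    - {"grip": 0.4, "delta_pos": [0, 0, 0], "twist": 0}
    - {"grip": 0.4, "delta_pos": [0, 0, 0], "twist": 0}
  force: 30

```text
clock: 1.87
position: [0.4687, -0.3067, 0.0381]
ee_rot: [0.001, 0.708, -0.001, -0.706]
contact_force: [0.3, 0.8, 2.9]
width: 0.0492
```

step_arm:
  increments:
    - {"grip": 0.4, "delta_pos": [0, 0, 0], "twist": 0}
    - {"grip": 0.4, "delta_pos": [0, 0, 0.015], "twist": 0}
    - {"grip": 0.4, "delta_pos": [0, 0, 0.03], "twist": 0}
    - {"grip": 0.4, "delta_pos": [0, 0, 0.035], "twist": 0}
    - {"grip": 0.4, "delta_pos": [0, 0, 0.03], "twist": 0}
    - {"grip": 0.4, "delta_pos": [0.003, 0.016, 0.01], "twist": 0}
    - {"grip": 0.4, "delta_pos": [0.0065, 0.034, 0], "twist": 0}
    - {"grip": 0.4, "delta_pos": [0.0065, 0.034, 0], "twist": 0}
    - {"grip": 0.4, "delta_pos": [0.0065, 0.034, 0], "twist": 0}
    - {"grip": 0.4, "delta_pos": [0.0065, 0.034, 0], "twist": 0}

```text
clock: 2.7
position: [0.4967, -0.1524, 0.1567]
ee_rot: [0.0, 0.707, -0.0, -0.707]
contact_force: [0.7, -1.1, -0.9]
width: 0.0494
```

step_arm:
  increments:
    - {"grip": 0.4, "delta_pos": [0.0065, 0.034, 0], "twist": 0}
    - {"grip": 0.4, "delta_pos": [0.0065, 0.034, 0], "twist": 0}
    - {"grip": 0.4, "delta_pos": [0.0065, 0.034, 0], "twist": 0}
    - {"grip": 0.4, "delta_pos": [0.0065, 0.034, 0], "twist": 0}
    - {"grip": 0.4, "delta_pos": [0.0065, 0.034, 0], "twist": 0}
    - {"grip": 0.4, "delta_pos": [0.0065, 0.034, 0], "twist": 0}
    - {"grip": 0.4, "delta_pos": [0.0065, 0.034, 0], "twist": 0}
    - {"grip": 0.4, "delta_pos": [0.0065, 0.034, 0], "twist": 0}
    - {"grip": 0.4, "delta_pos": [0.0065, 0.034, 0], "twist": 0}
    - {"grip": 0.4, "delta_pos": [0, 0, 0], "twist": 0}

```text
clock: 3.53
position: [0.5564, 0.1584, 0.1565]
ee_rot: [0.0, 0.708, 0.003, -0.706]
contact_force: [0.8, -0.6, -1.9]
width: 0.0492
```

```bash
python3 - <<'E'
from h import *
d=cam('wrist'); save(d,'pics/w2.png'); s=manip.get_state(); print(s['position'],s['clock'],s['width'],s['qpos'].round(2) if hasattr(s['qpos'],'round') else s['qpos'])
for n,p in dict(setter=(.56,.179,.026),wwhite=(.571,.278,.026),wgreen=(.461,.191,.026),wblue=(.471,.29,.026)).items(): print(n,proj(d,p).round(0))
E
```

```text
[0.55561719 0.15528517 0.15629545] 3.5833 0.04939436826415975 [0.15 0.33 1.62 0.   1.19 1.72]
setter [296. 233.]
wwhite [176. 219.]
wgreen [284. 337.]
wblue [175. 327.]
```

View pics/w2.png

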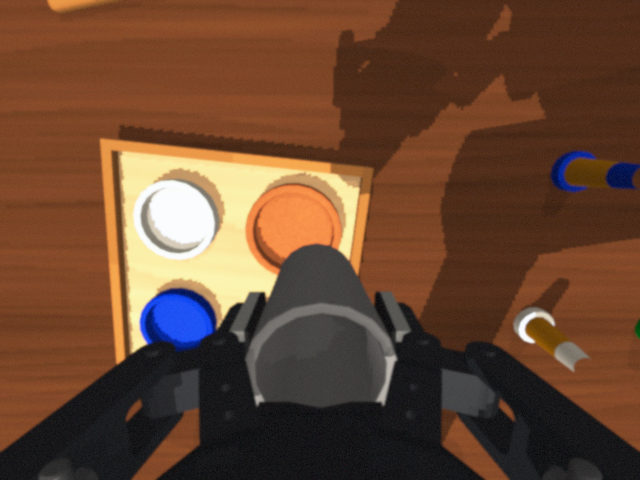

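The setter is at (294,231), about 1.5 mm from prediction. Move over it and lower.

step_arm:
  increments:
    - {"grip": 0.4, "delta_pos": [0.003, 0.014, 0], "twist": 0}
    - {"grip": 0.4, "delta_pos": [0.0025, 0.013, -0.01], "twist": 0}
    - {"grip": 0.4, "delta_pos": [0, 0, -0.025], "twist": 0}
    - {"grip": 0.4, "delta_pos": [0, 0, -0.025], "twist": 0}
    - {"grip": 0.4, "delta_pos": [0, 0, -0.02], "twist": 0}
    - {"grip": 0.4, "delta_pos": [0, 0, -0.01], "twist": 0}
    - {"grip": 0.4, "delta_pos": [0, 0, -0.006], "twist": 0}
    - {"grip": 0.4, "delta_pos": [0, 0, -0.005], "twist": 0}
    - {"grip": 0.4, "delta_pos": [0, 0, -0.003], "twist": 0}
    - {"grip": 0.4, "delta_pos": [0, 0, 0], "twist": 0}

```text
clock: 4.42
position: [0.5616, 0.1792, 0.0527]
ee_rot: [0.0, 0.708, 0.0, -0.707]
contact_force: [0.3, 0.0, -1.3]
width: 0.0492
```

step_arm:
  increments:
    - {"grip": 0.4, "delta_pos": [0, 0.001, -0.001], "twist": 0}
    - {"grip": 0.4, "delta_pos": [0, 0, -0.001], "twist": 0}
    - {"grip": 0.4, "delta_pos": [0, 0, 0], "twist": 0}
    - {"grip": 0.4, "delta_pos": [0, 0, 0], "twist": 0}

```text
clock: 4.75
position: [0.5621, 0.1804, 0.0521]
ee_rot: [0.0, 0.708, 0.0, -0.706]
contact_force: [-1.2, -0.1, 5.9]
width: 0.0491
```

Floor contact at 5.9 N. Release and rise.

step_arm:
  increments:
    - {"grip": 0.62, "delta_pos": [0, 0, 0], "twist": 0}
    - {"grip": 0.75, "delta_pos": [0, 0, 0], "twist": 0}
    - {"grip": 0.75, "delta_pos": [0, 0, 0], "twist": 0}
    - {"grip": 0.75, "delta_pos": [0, 0, 0], "twist": 0}
    - {"grip": 0.75, "delta_pos": [0, 0, 0.01], "twist": 0}
    - {"grip": 0.75, "delta_pos": [0, 0, 0.025], "twist": 0}
    - {"grip": 0.75, "delta_pos": [0, 0, 0.03], "twist": 0}
    - {"grip": 0.75, "delta_pos": [0, 0, 0.035], "twist": 0}
    - {"grip": 0.75, "delta_pos": [0, 0, 0.02], "twist": 0}
    - {"grip": 0.75, "delta_pos": [0.005, -0.017, 0], "twist": 0}

```text
clock: 5.58
position: [0.5685, 0.166, 0.1767]
ee_rot: [-0.0, 0.711, 0.002, -0.703]
contact_force: [0.4, 0.2, -0.1]
width: 0.0638
```

step_arm:
  increments:
    - {"grip": 0.75, "delta_pos": [0.007, -0.034, 0], "twist": 0}
    - {"grip": 0.75, "delta_pos": [0.007, -0.034, 0], "twist": 0}
    - {"grip": 0.75, "delta_pos": [0.007, -0.034, 0], "twist": 0}
    - {"grip": 0.75, "delta_pos": [0.007, -0.034, 0], "twist": 0}
    - {"grip": 0.75, "delta_pos": [0.007, -0.034, -0.01], "twist": 0}
    - {"grip": 0.75, "delta_pos": [0.007, -0.034, -0.01], "twist": 0}
    - {"grip": 0.75, "delta_pos": [0.002, -0.017, -0.01], "twist": 0}
    - {"grip": 0.75, "delta_pos": [0, 0, 0], "twist": 0}
    - {"grip": 0.75, "delta_pos": [0, 0, 0], "twist": 0}

```text
clock: 6.33
position: [0.6095, -0.0585, 0.1401]
ee_rot: [0.001, -0.707, 0.0, 0.708]
contact_force: [0.5, 0.4, 0.2]
width: 0.0638
```

```bash
python3 - <<'E'
from h import *
d=cam('wrist'); save(d,'pics/w3.png'); t=cam('top'); save(t,'pics/t3.png'); s=manip.get_state(); print(s['position'],s['clock'],s['width'])
for n,p in dict(foot=(.611,-.057,.01),tip=(.611,-.057,.07),sblue=(.615,-.172,.01)).items(): print(n,proj(d,p).round(0))
h=cv2.cvtColor(d['img'],cv2.COLOR_RGB2HSV)
k,l,st,c=cv2.connectedComponentsWithStats(cv2.inRange(h,(110,150,60),(130,255,255)))
for i in range(1,k):
    if st[i,4]>60: print(st[i].tolist(),c[i].round(1))
E
```

```text
[ 0.6099462  -0.05693556  0.14098661] 6.4333 0.06375865649923644
foot [318. 235.]
tip [317. 257.]
sblue [456. 230.]
[435, 209, 42, 40, 626] [450.5 224.6]
[300, 215, 40, 39, 743] [319.6 235.2]
[469, 269, 23, 12, 90] [478.3 276.4]
```

View pics/w3.png

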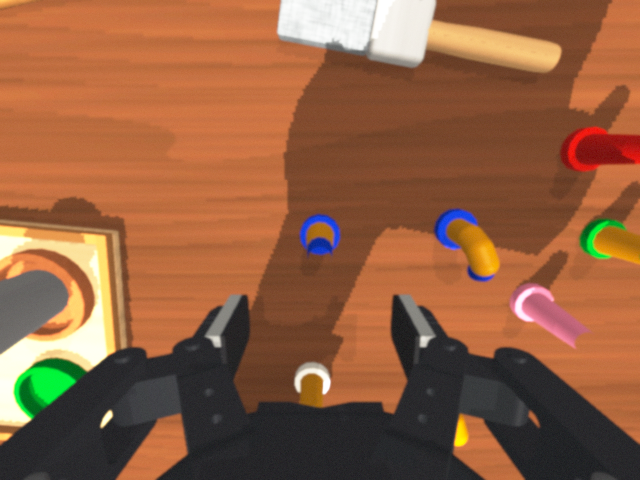

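Foot at (319.6,234.5), so the position is right to 1.5 mm. The tip appears nearer the foot than 70 mm of height would put it, so I check the heights numerically.

```bash
python3 - <<'E'
from h import *
import pickle
D=pickle.load(open('v0.pkl','rb')); S=D['scene']; T=D['top']
for n,x,y in (('blue',.611,-.058),('white',.464,-.049),('green',.606,-.301)):
  for z in (0,.01,.06,.07): print(n,z,'scene',proj(S,(x,y,z)).round(1),'top',proj(T,(x,y,z)).round(1))
w=cv2.imread('pics/w3.png')[195:275,270:370]; s=cv2.cvtColor(S['img'],cv2.COLOR_RGB2BGR)
a=cv2.resize(w,(500,400),interpolation=cv2.INTER_NEAREST); b=cv2.resize(s[255:319,300:348],(300,400),interpolation=cv2.INTER_NEAREST)
cv2.imwrite('pics/c3.png',np.hstack([a,b]))
E
```

```text
blue 0 scene [326.  306.9] top [353.6 220.6]
blue 0.01 scene [326.1 301.8] top [353.9 219.8]
blue 0.06 scene [326.2 275.3] top [355.3 215.6]
blue 0.07 scene [326.3 269.8] top [355.6 214.7]
white 0 scene [248.9 276.9] top [347.9 306.2]
white 0.01 scene [248.5 272. ] top [348.1 306.4]
white 0.06 scene [246.5 246.4] top [349.2 307.6]
white 0.07 scene [246.1 241.1] top [349.4 307.8]
green 0 scene [231.9 415.6] top [494.5 224.7]
green 0.01 scene [231.2 410.1] top [496.4 223.9]
green 0.06 scene [227.9 381.2] top [506.7 220. ]
green 0.07 scene [227.2 375.1] top [508.9 219.1]
```

View pics/c3.png

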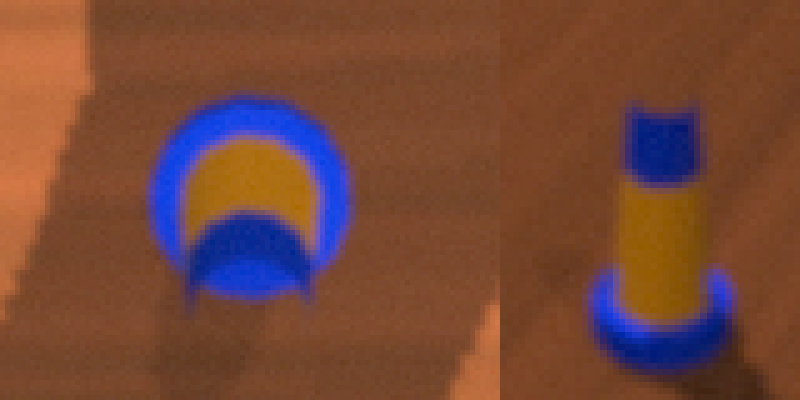

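The cone's end cap is simply not drawn. The tip corners at v≈258 match the 257 predicted for 70 mm, so the height is confirmed. Grip the blue cone.

step_arm:
  increments:
    - {"grip": 0.75, "delta_pos": [0.001, -0.001, -0.03], "twist": 0}
    - {"grip": 0.75, "delta_pos": [0, 0, -0.03], "twist": 0}
    - {"grip": 0.75, "delta_pos": [0, 0, -0.03], "twist": 0}
    - {"grip": 0.75, "delta_pos": [0, 0, -0.017], "twist": 0}
    - {"grip": 0.75, "delta_pos": [0, 0, -0.01], "twist": 0}
    - {"grip": 0.5, "delta_pos": [0, 0, 0], "twist": 0}
    - {"grip": 0.32, "delta_pos": [0, 0, 0], "twist": 0}
    - {"grip": 0.1, "delta_pos": [0, 0, 0], "twist": 0}
    - {"grip": 0.1, "delta_pos": [0, 0, 0], "twist": 0}
    - {"grip": 0.1, "delta_pos": [0, 0, 0], "twist": 0}

```text
clock: 7.27
position: [0.6124, -0.0586, 0.0253]
ee_rot: [0.0, 0.708, 0.0, -0.706]
contact_force: [0.2, 1.8, 5.2]
width: 0.0198
```

step_arm:
  increments:
    - {"grip": 0.1, "delta_pos": [0, 0, 0], "twist": 0}
    - {"grip": 0.1, "delta_pos": [0, 0, 0], "twist": 0}

```text
clock: 7.43
position: [0.6124, -0.0586, 0.0253]
ee_rot: [0.0, 0.708, 0.0, -0.706]
contact_force: [0.4, 1.5, 6.4]
width: 0.02
```

step_arm:
  increments:
    - {"grip": 0.1, "delta_pos": [0, 0, 0.02], "twist": 0}
    - {"grip": 0.1, "delta_pos": [0, 0, 0.035], "twist": 0}
    - {"grip": 0.1, "delta_pos": [0, 0, 0.035], "twist": 0}
    - {"grip": 0.1, "delta_pos": [0, 0, 0.03], "twist": 0}
    - {"grip": 0.1, "delta_pos": [-0.007, 0.0174, 0.01], "twist": 0}
    - {"grip": 0.1, "delta_pos": [-0.014, 0.0348, 0], "twist": 0}
    - {"grip": 0.1, "delta_pos": [-0.014, 0.0348, 0], "twist": 0}
    - {"grip": 0.1, "delta_pos": [-0.014, 0.0348, 0], "twist": 0}
    - {"grip": 0.1, "delta_pos": [-0.014, 0.0348, 0], "twist": 0}
    - {"grip": 0.1, "delta_pos": [-0.014, 0.0348, 0], "twist": 0}

```text
clock: 8.27
position: [0.533, 0.1336, 0.1537]
ee_rot: [0.0, 0.707, -0.0, -0.707]
contact_force: [0.6, 0.1, -0.9]
width: 0.0196
```

step_arm:
  increments:
    - {"grip": 0.1, "delta_pos": [-0.014, 0.0348, 0], "twist": 0}
    - {"grip": 0.1, "delta_pos": [-0.014, 0.0348, 0], "twist": 0}
    - {"grip": 0.1, "delta_pos": [-0.014, 0.0348, 0], "twist": 0}
    - {"grip": 0.1, "delta_pos": [-0.014, 0.0348, 0], "twist": 0}
    - {"grip": 0.1, "delta_pos": [-0.007, 0.0174, 0], "twist": 0}
    - {"grip": 0.1, "delta_pos": [0, 0, 0], "twist": 0}
    - {"grip": 0.1, "delta_pos": [0, 0, 0], "twist": 0}

```text
clock: 8.85
position: [0.4705, 0.2897, 0.1535]
ee_rot: [0.001, 0.707, 0.001, -0.707]
contact_force: [-0.0, -0.0, -0.7]
width: 0.02
```

```bash
python3 - <<'E'
from h import *
d=cam('wrist'); save(d,'pics/w4.png'); s=manip.get_state(); print(s['position'],s['clock'],s['width'],s['qpos'])
for n,p in dict(setter=(.5615,.1805,.026),wwhite=(.571,.278,.026),wblue=(.471,.29,.026)).items(): print(n,proj(d,p).round(0))
E
```

```text
[0.47096069 0.28885885 0.15349675] 8.9 0.01976957058969903 [ 4.24966160e-01  2.97400528e-01  1.67681488e+00 -1.21332694e-03
  1.16722926e+00  1.99459618e+00]
setter [465. 121.]
wwhite [336. 107.]
wblue [319. 237.]
```

View pics/w4.png

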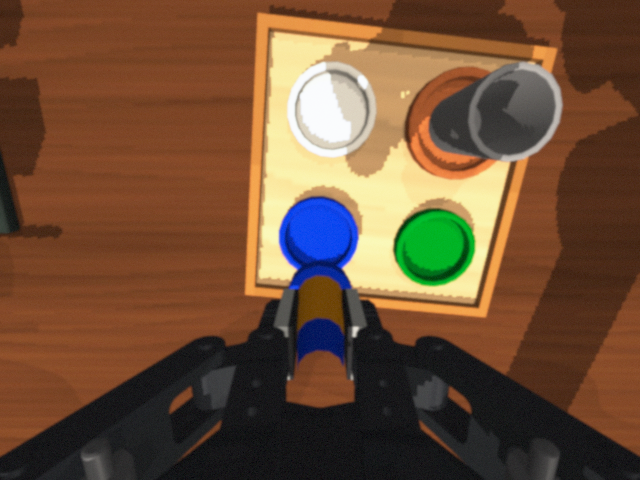

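The blue well is at (319,235) against a predicted (319,237), and the cone is held straight. Lower it.

step_arm:
  increments:
    - {"grip": 0.1, "delta_pos": [0, 0, -0.03], "twist": 0}
    - {"grip": 0.1, "delta_pos": [0, 0, -0.03], "twist": 0}
    - {"grip": 0.1, "delta_pos": [0, 0, -0.025], "twist": 0}
    - {"grip": 0.1, "delta_pos": [0, 0, -0.015], "twist": 0}
    - {"grip": 0.1, "delta_pos": [0, 0, -0.007], "twist": 0}
    - {"grip": 0.1, "delta_pos": [0, 0, -0.004], "twist": 0}
    - {"grip": 0.1, "delta_pos": [0, 0, -0.002], "twist": 0}
    - {"grip": 0.1, "delta_pos": [0, 0, -0.002], "twist": 0}
    - {"grip": 0.1, "delta_pos": [0, 0, 0], "twist": 0}
    - {"grip": 0.1, "delta_pos": [0, 0, 0], "twist": 0}

```text
clock: 9.73
position: [0.4718, 0.2894, 0.0394]
ee_rot: [-0.0, 0.708, 0.0, -0.706]
contact_force: [-0.9, -0.4, -0.8]
width: 0.0197
```

step_arm:
  increments:
    - {"grip": 0.1, "delta_pos": [0, 0, -0.001], "twist": 0}
    - {"grip": 0.1, "delta_pos": [0, 0, -0.001], "twist": 0}
    - {"grip": 0.1, "delta_pos": [0, 0, 0], "twist": 0}
    - {"grip": 0.1, "delta_pos": [0, 0, 0], "twist": 0}

```text
clock: 10.07
position: [0.4718, 0.2895, 0.0392]
ee_rot: [0.0, 0.708, 0.001, -0.706]
contact_force: [-2.3, -2.5, 14.4]
width: 0.0199
```

step_arm:
  increments:
    - {"grip": 0.3, "delta_pos": [0, 0, 0], "twist": 0}
    - {"grip": 0.5, "delta_pos": [0, 0, 0], "twist": 0}
    - {"grip": 0.6, "delta_pos": [0, 0, 0], "twist": 0}
    - {"grip": 0.6, "delta_pos": [0, 0, 0.01], "twist": 0}
    - {"grip": 0.6, "delta_pos": [0, 0, 0.025], "twist": 0}
    - {"grip": 0.6, "delta_pos": [0, 0, 0.03], "twist": 0}
    - {"grip": 0.6, "delta_pos": [0, 0, 0.035], "twist": 0}
    - {"grip": 0.6, "delta_pos": [0, 0, 0.02], "twist": 0}
    - {"grip": 0.6, "delta_pos": [-0.001, -0.018, 0], "twist": 0}
    - {"grip": 0.7, "delta_pos": [-0.001, -0.036, 0], "twist": 0}

```text
clock: 10.9
position: [0.4709, 0.2379, 0.1589]
ee_rot: [0.0, 0.709, 0.003, -0.705]
contact_force: [0.6, -0.5, -1.0]
width: 0.0594
```

step_arm:
  increments:
    - {"grip": 0.7, "delta_pos": [-0.001, -0.036, 0], "twist": 0}
    - {"grip": 0.7, "delta_pos": [-0.001, -0.036, 0], "twist": 0}
    - {"grip": 0.7, "delta_pos": [-0.001, -0.036, 0], "twist": 0}
    - {"grip": 0.7, "delta_pos": [-0.001, -0.036, 0], "twist": 0}
    - {"grip": 0.7, "delta_pos": [-0.001, -0.036, 0], "twist": 0}
    - {"grip": 0.7, "delta_pos": [0, -0.036, 0], "twist": 0}
    - {"grip": 0.7, "delta_pos": [0, -0.036, -0.006], "twist": 0}
    - {"grip": 0.7, "delta_pos": [0, -0.033, -0.01], "twist": 0}
    - {"grip": 0.7, "delta_pos": [0, 0, 0], "twist": 0}
    - {"grip": 0.7, "delta_pos": [0, 0, 0], "twist": 0}

```text
clock: 11.73
position: [0.4636, -0.0511, 0.1403]
ee_rot: [0.001, -0.707, 0.001, 0.707]
contact_force: [-0.1, 0.5, 0.4]
width: 0.0596
```

```bash
python3 - <<'E'
from h import *
d=cam('wrist'); save(d,'pics/w5.png'); s=manip.get_state(); print(s['position'],s['clock'],s['width'])
for n,p in dict(foot=(.464,-.049,.01),sgreen=(.461,-.17,.01),wgreen=(.461,.191,.026)).items(): print(n,proj(d,p).round(0))
E
```

```text
[ 0.46376223 -0.04995611  0.14049212] 11.7833 0.0596395320940282
foot [317. 236.]
sgreen [461. 239.]
wgreen [ 15. 245.]
```

View pics/w5.png

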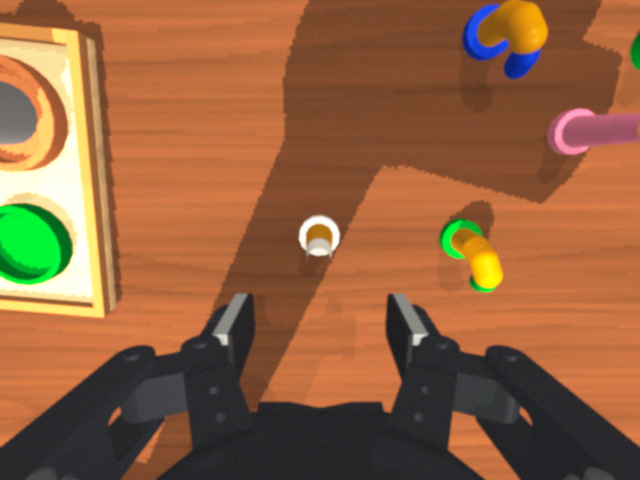

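White foot at (319,235) against (317,236) predicted, so shift y by −1.5 mm. Grip it.

step_arm:
  increments:
    - {"grip": 0.7, "delta_pos": [0, -0.0015, -0.03], "twist": 0}
    - {"grip": 0.7, "delta_pos": [0, 0, -0.03], "twist": 0}
    - {"grip": 0.7, "delta_pos": [0, 0, -0.03], "twist": 0}
    - {"grip": 0.7, "delta_pos": [0, 0, -0.017], "twist": 0}
    - {"grip": 0.7, "delta_pos": [0, 0, -0.01], "twist": 0}
    - {"grip": 0.5, "delta_pos": [0, 0, 0], "twist": 0}
    - {"grip": 0.32, "delta_pos": [0, 0, 0], "twist": 0}
    - {"grip": 0.1, "delta_pos": [0, 0, 0], "twist": 0}
    - {"grip": 0.1, "delta_pos": [0, 0, 0], "twist": 0}
    - {"grip": 0.1, "delta_pos": [0, 0, 0], "twist": 0}

```text
clock: 12.62
position: [0.465, -0.051, 0.0245]
ee_rot: [0.0, 0.708, 0.0, -0.706]
contact_force: [0.4, 2.1, 3.0]
width: 0.0198
```

step_arm:
  increments:
    - {"grip": 0.1, "delta_pos": [0, 0, 0.02], "twist": 0}
    - {"grip": 0.1, "delta_pos": [0, 0, 0.035], "twist": 0}
    - {"grip": 0.1, "delta_pos": [0, 0, 0.035], "twist": 0}
    - {"grip": 0.1, "delta_pos": [0, 0, 0.035], "twist": 0}
    - {"grip": 0.1, "delta_pos": [0.006, 0.018, 0.015], "twist": 0}
    - {"grip": 0.1, "delta_pos": [0.0119, 0.0365, 0], "twist": 0}
    - {"grip": 0.1, "delta_pos": [0.0119, 0.0365, 0], "twist": 0}
    - {"grip": 0.1, "delta_pos": [0.0119, 0.0365, 0], "twist": 0}
    - {"grip": 0.1, "delta_pos": [0.0119, 0.0365, 0], "twist": 0}
    - {"grip": 0.1, "delta_pos": [0.0119, 0.0365, 0], "twist": 0}

```text
clock: 13.45
position: [0.5296, 0.1509, 0.1641]
ee_rot: [0.0, 0.708, 0.0, -0.707]
contact_force: [0.7, -0.7, -0.4]
width: 0.02
```

step_arm:
  increments:
    - {"grip": 0.1, "delta_pos": [0.0119, 0.0365, 0], "twist": 0}
    - {"grip": 0.1, "delta_pos": [0.0119, 0.0365, 0], "twist": 0}
    - {"grip": 0.1, "delta_pos": [0.0119, 0.0365, 0], "twist": 0}
    - {"grip": 0.1, "delta_pos": [0.0058, 0.0185, 0], "twist": 0}
    - {"grip": 0.1, "delta_pos": [0, 0, 0], "twist": 0}
    - {"grip": 0.1, "delta_pos": [0, 0, 0], "twist": 0}

```text
clock: 13.95
position: [0.5707, 0.278, 0.1632]
ee_rot: [-0.001, -0.707, -0.001, 0.707]
contact_force: [-0.2, -0.4, -1.4]
width: 0.0198
```

```bash
python3 - <<'E'
from h import *
d=cam('wrist'); save(d,'pics/w6.png'); s=manip.get_state(); print(s['position'],s['clock'],s['width'],s['qpos'])
for n,p in dict(setter=(.5615,.1805,.026),wwhite=(.571,.278,.026),wblue=(.471,.29,.026)).items(): print(n,proj(d,p).round(0))
E
```

```text
[0.57041058 0.27692544 0.16327237] 14.0 0.020014856139023818 [ 3.42814975e-01  4.06202995e-01  1.47853517e+00 -9.39533065e-04
  1.25787106e+00  1.91246769e+00]
setter [432. 245.]
wwhite [320. 234.]
wblue [306. 337.]
```

View pics/w6.png

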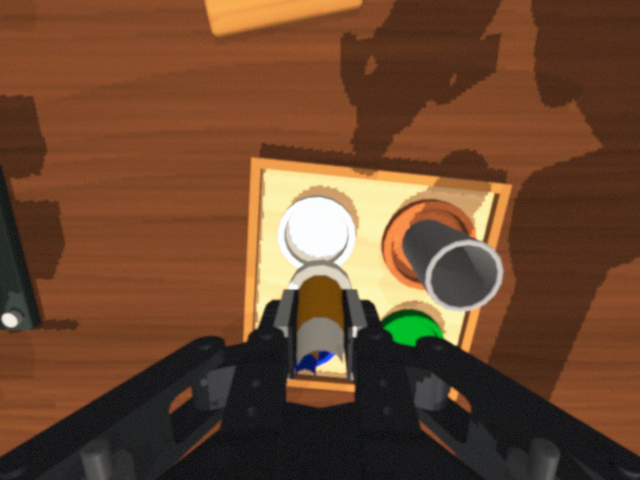

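White well at (317,231), about 2 mm off. Correct and lower.

step_arm:
  increments:
    - {"grip": 0.1, "delta_pos": [0.001, 0.002, -0.03], "twist": 0}
    - {"grip": 0.1, "delta_pos": [0, 0, -0.035], "twist": 0}
    - {"grip": 0.1, "delta_pos": [0, 0, -0.03], "twist": 0}
    - {"grip": 0.1, "delta_pos": [0, 0, -0.015], "twist": 0}
    - {"grip": 0.1, "delta_pos": [0, 0, -0.007], "twist": 0}
    - {"grip": 0.1, "delta_pos": [0, 0, -0.005], "twist": 0}
    - {"grip": 0.1, "delta_pos": [0, 0, -0.002], "twist": 0}
    - {"grip": 0.1, "delta_pos": [0, 0, -0.002], "twist": 0}
    - {"grip": 0.1, "delta_pos": [0, 0, 0], "twist": 0}
    - {"grip": 0.1, "delta_pos": [0, 0, 0], "twist": 0}

```text
clock: 14.83
position: [0.5727, 0.2794, 0.0386]
ee_rot: [-0.0, 0.708, 0.0, -0.706]
contact_force: [0.3, 0.0, -0.7]
width: 0.0199
```

step_arm:
  increments:
    - {"grip": 0.1, "delta_pos": [0, 0, -0.001], "twist": 0}
    - {"grip": 0.1, "delta_pos": [0, 0, 0], "twist": 0}
    - {"grip": 0.1, "delta_pos": [0, 0, 0], "twist": 0}

```text
clock: 15.08
position: [0.5727, 0.2794, 0.0385]
ee_rot: [0.0, 0.708, 0.0, -0.706]
contact_force: [-1.4, -1.0, 7.1]
width: 0.0202
```

Contact at 7 N. Release and go to the green cone.

step_arm:
  increments:
    - {"grip": 0.3, "delta_pos": [0, 0, 0], "twist": 0}
    - {"grip": 0.5, "delta_pos": [0, 0, 0], "twist": 0}
    - {"grip": 0.55, "delta_pos": [0, 0, 0], "twist": 0}
    - {"grip": 0.55, "delta_pos": [0, 0, 0.01], "twist": 0}
    - {"grip": 0.55, "delta_pos": [0, 0, 0.025], "twist": 0}
    - {"grip": 0.55, "delta_pos": [0, 0, 0.03], "twist": 0}
    - {"grip": 0.55, "delta_pos": [0, 0, 0.035], "twist": 0}
    - {"grip": 0.55, "delta_pos": [0, 0, 0.02], "twist": 0}
    - {"grip": 0.6, "delta_pos": [0.002, -0.021, 0], "twist": 0}
    - {"grip": 0.6, "delta_pos": [0.002, -0.035, 0], "twist": 0}

```text
clock: 15.92
position: [0.5774, 0.2259, 0.1593]
ee_rot: [0.0, 0.709, 0.003, -0.705]
contact_force: [0.2, -0.5, -0.3]
width: 0.0513
```

step_arm:
  increments:
    - {"grip": 0.6, "delta_pos": [0.002, -0.035, 0], "twist": 0}
    - {"grip": 0.6, "delta_pos": [0.002, -0.035, 0], "twist": 0}
    - {"grip": 0.6, "delta_pos": [0.002, -0.035, 0], "twist": 0}
    - {"grip": 0.6, "delta_pos": [0.002, -0.035, 0], "twist": 0}
    - {"grip": 0.6, "delta_pos": [0.002, -0.035, 0], "twist": 0}
    - {"grip": 0.6, "delta_pos": [0.002, -0.035, 0], "twist": 0}
    - {"grip": 0.6, "delta_pos": [0.002, -0.035, 0], "twist": 0}
    - {"grip": 0.6, "delta_pos": [0.002, -0.035, 0], "twist": 0}
    - {"grip": 0.6, "delta_pos": [0.002, -0.035, 0], "twist": 0}
    - {"grip": 0.6, "delta_pos": [0.002, -0.035, 0], "twist": 0}

```text
clock: 16.75
position: [0.5959, -0.1285, 0.1571]
ee_rot: [0.0, 0.707, 0.0, -0.707]
contact_force: [0.5, 1.2, 0.6]
width: 0.051
```

step_arm:
  increments:
    - {"grip": 0.6, "delta_pos": [0.002, -0.035, 0], "twist": 0}
    - {"grip": 0.6, "delta_pos": [0.002, -0.035, 0], "twist": 0}
    - {"grip": 0.6, "delta_pos": [0.002, -0.035, 0], "twist": 0}
    - {"grip": 0.6, "delta_pos": [0.002, -0.035, 0], "twist": 0}
    - {"grip": 0.6, "delta_pos": [0.002, -0.035, -0.016], "twist": 0}
    - {"grip": 0.6, "delta_pos": [0, 0, 0], "twist": 0}
    - {"grip": 0.6, "delta_pos": [0, 0, 0], "twist": 0}

```text
clock: 17.33
position: [0.6051, -0.3034, 0.1393]
ee_rot: [0.001, -0.706, 0.0, 0.708]
contact_force: [0.6, -0.0, -0.1]
width: 0.0511
```

```bash
python3 - <<'E'
from h import *
d=cam('wrist'); save(d,'pics/w7.png'); s=manip.get_state(); print(s['position'],s['clock'],s['width'])
for n,p in dict(foot=(.606,-.301,.01),pink=(.546,-.249,.01),red=(.679,-.269,.01)).items(): print(n,proj(d,p).round(0))
E
```

```text
[ 0.60543361 -0.30193198  0.14000819] 17.3833 0.05153415267485118
foot [317. 236.]
pink [258. 301.]
red [275. 144.]
```

View pics/w7.png

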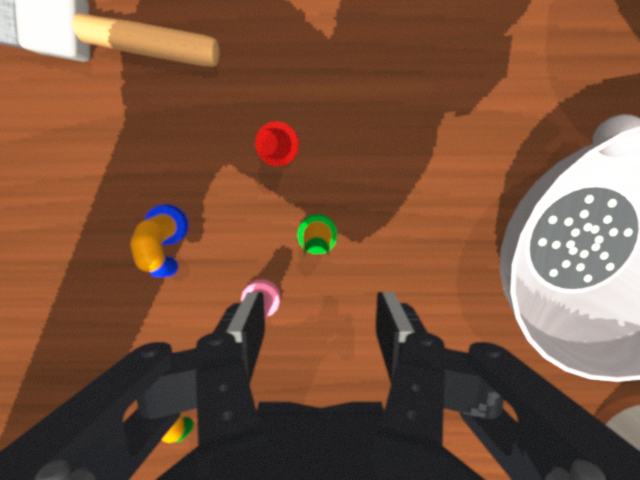

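Green foot at (317,235), as predicted, with red at (276,144) and pink at (261,300) clear of the fingers. Grip it.

step_arm:
  increments:
    - {"grip": 0.6, "delta_pos": [0, 0, -0.03], "twist": 0}
    - {"grip": 0.6, "delta_pos": [0, 0, -0.03], "twist": 0}
    - {"grip": 0.6, "delta_pos": [0, 0, -0.03], "twist": 0}
    - {"grip": 0.6, "delta_pos": [0, 0, -0.017], "twist": 0}
    - {"grip": 0.6, "delta_pos": [0, 0, -0.01], "twist": 0}
    - {"grip": 0.5, "delta_pos": [0, 0, 0], "twist": 0}
    - {"grip": 0.32, "delta_pos": [0, 0, 0], "twist": 0}
    - {"grip": 0.1, "delta_pos": [0, 0, 0], "twist": 0}
    - {"grip": 0.1, "delta_pos": [0, 0, 0], "twist": 0}
    - {"grip": 0.1, "delta_pos": [0, 0, 0], "twist": 0}

```text
clock: 18.22
position: [0.6071, -0.3021, 0.0253]
ee_rot: [0.001, 0.708, -0.0, -0.706]
contact_force: [0.8, 0.5, 3.4]
width: 0.0198
```

step_arm:
  increments:
    - {"grip": 0.1, "delta_pos": [0, 0, 0.02], "twist": 0}
    - {"grip": 0.1, "delta_pos": [0, 0, 0.035], "twist": 0}
    - {"grip": 0.1, "delta_pos": [0, 0, 0.035], "twist": 0}
    - {"grip": 0.1, "delta_pos": [0, 0, 0.03], "twist": 0}
    - {"grip": 0.1, "delta_pos": [-0.0054, 0.0172, 0.01], "twist": 0}
    - {"grip": 0.1, "delta_pos": [-0.0104, 0.0352, 0], "twist": 0}
    - {"grip": 0.1, "delta_pos": [-0.0104, 0.0352, 0], "twist": 0}
    - {"grip": 0.1, "delta_pos": [-0.0104, 0.0352, 0], "twist": 0}
    - {"grip": 0.1, "delta_pos": [-0.0104, 0.0352, 0], "twist": 0}
    - {"grip": 0.1, "delta_pos": [-0.0104, 0.0352, 0], "twist": 0}

```text
clock: 19.05
position: [0.5465, -0.1061, 0.1529]
ee_rot: [0.0, -0.707, -0.0, 0.707]
contact_force: [0.9, -1.3, -0.2]
width: 0.0199
```

step_arm:
  increments:
    - {"grip": 0.1, "delta_pos": [-0.0104, 0.0352, 0], "twist": 0}
    - {"grip": 0.1, "delta_pos": [-0.0104, 0.0352, 0], "twist": 0}
    - {"grip": 0.1, "delta_pos": [-0.0104, 0.0352, 0], "twist": 0}
    - {"grip": 0.1, "delta_pos": [-0.0104, 0.0352, 0], "twist": 0}
    - {"grip": 0.1, "delta_pos": [-0.0104, 0.0352, 0], "twist": 0}
    - {"grip": 0.1, "delta_pos": [-0.0104, 0.0352, 0], "twist": 0}
    - {"grip": 0.1, "delta_pos": [-0.0104, 0.0352, 0], "twist": 0}
    - {"grip": 0.1, "delta_pos": [-0.0104, 0.0352, 0], "twist": 0}
    - {"grip": 0.1, "delta_pos": [-0.0044, 0.0177, 0], "twist": 0}
    - {"grip": 0.1, "delta_pos": [0, 0, 0], "twist": 0}

```text
clock: 19.88
position: [0.458, 0.1943, 0.153]
ee_rot: [-0.001, -0.706, -0.002, 0.708]
contact_force: [-0.1, 0.2, -0.2]
width: 0.0199
```

```bash
python3 - <<'E'
from h import *
d=cam('wrist'); save(d,'pics/w8.png'); s=manip.get_state(); print(s['position'],s['clock'],s['width'])
for n,p in dict(setter=(.5615,.1805,.026),wgreen=(.461,.191,.026)).items(): print(n,proj(d,p).round(0))
h=cv2.cvtColor(d['img'],cv2.COLOR_RGB2HSV)
k,l,st,c=cv2.connectedComponentsWithStats(cv2.inRange(h,(45,120,30),(80,255,255)))
for i in range(1,k):
    if st[i,4]>60: print(st[i].tolist(),c[i].round(1))
E
```

```text
[0.45889249 0.19234699 0.152991  ] 19.9333 0.01965490829549715
setter [339. 102.]
wgreen [324. 234.]
[284, 194, 80, 96, 5415] [322.8 237. ]
[296, 316, 49, 44, 1408] [320.3 335.3]
```

View pics/w8.png

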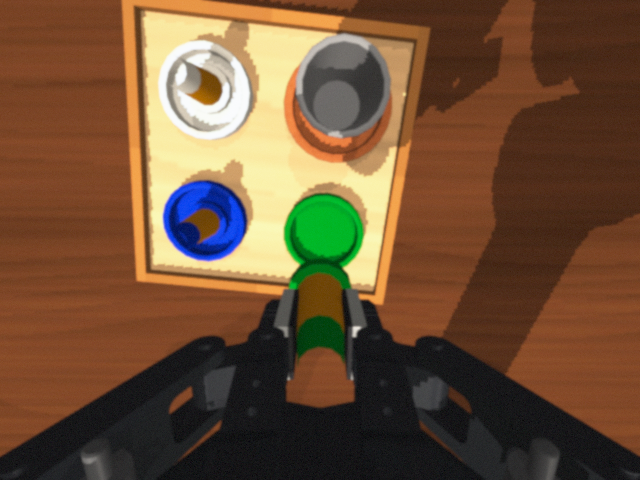

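The other parts stand well, and the green well at (324,232) agrees with prediction. Lower the green cone.

step_arm:
  increments:
    - {"grip": 0.1, "delta_pos": [0.0005, -0.0005, -0.03], "twist": 0}
    - {"grip": 0.1, "delta_pos": [0, 0, -0.03], "twist": 0}
    - {"grip": 0.1, "delta_pos": [0, 0, -0.025], "twist": 0}
    - {"grip": 0.1, "delta_pos": [0, 0, -0.015], "twist": 0}
    - {"grip": 0.1, "delta_pos": [0, 0, -0.007], "twist": 0}
    - {"grip": 0.1, "delta_pos": [0, 0, -0.004], "twist": 0}
    - {"grip": 0.1, "delta_pos": [0, 0, -0.002], "twist": 0}
    - {"grip": 0.1, "delta_pos": [0, 0, -0.002], "twist": 0}
    - {"grip": 0.1, "delta_pos": [0, 0, -0.001], "twist": 0}
    - {"grip": 0.1, "delta_pos": [0, 0, 0], "twist": 0}

```text
clock: 20.77
position: [0.4622, 0.19, 0.0392]
ee_rot: [0.0, 0.708, 0.0, -0.706]
contact_force: [-1.2, -0.9, 5.8]
width: 0.0201
```

step_arm:
  increments:
    - {"grip": 0.1, "delta_pos": [0, 0, -0.001], "twist": 0}
    - {"grip": 0.1, "delta_pos": [0, 0, 0], "twist": 0}
    - {"grip": 0.1, "delta_pos": [0, 0, 0], "twist": 0}

```text
clock: 21.02
position: [0.4622, 0.19, 0.0392]
ee_rot: [0.0, 0.708, 0.0, -0.706]
contact_force: [-3.8, -2.0, 13.1]
width: 0.0197
```

Contact. Release, rise, and back away toward −x so the top camera sees the tray.

step_arm:
  increments:
    - {"grip": 0.3, "delta_pos": [0, 0, 0], "twist": 0}
    - {"grip": 0.5, "delta_pos": [0, 0, 0], "twist": 0}
    - {"grip": 0.55, "delta_pos": [0, 0, 0], "twist": 0}
    - {"grip": 0.55, "delta_pos": [0, 0, 0.01], "twist": 0}
    - {"grip": 0.55, "delta_pos": [0, 0, 0.025], "twist": 0}
    - {"grip": 0.55, "delta_pos": [0, 0, 0.03], "twist": 0}
    - {"grip": 0.55, "delta_pos": [0, 0, 0.035], "twist": 0}
    - {"grip": 0.55, "delta_pos": [0, 0, 0.035], "twist": 0}
    - {"grip": 0.55, "delta_pos": [0, 0, 0.035], "twist": 0}
    - {"grip": 0.55, "delta_pos": [-0.01, -0.03, 0.015], "twist": 0}

```text
clock: 21.85
position: [0.456, 0.1638, 0.2263]
ee_rot: [-0.0, 0.711, 0.003, -0.703]
contact_force: [1.2, -0.5, 0.9]
width: 0.0472
```

step_arm:
  increments:
    - {"grip": 0.55, "delta_pos": [-0.02, -0.035, 0], "twist": 0}
    - {"grip": 0.55, "delta_pos": [-0.02, -0.035, 0], "twist": 0}
    - {"grip": 0.55, "delta_pos": [-0.02, -0.035, 0], "twist": 0}
    - {"grip": 0.55, "delta_pos": [-0.02, -0.035, 0], "twist": 0}
    - {"grip": 0.55, "delta_pos": [-0.01, -0.035, 0], "twist": 0}
    - {"grip": 0.55, "delta_pos": [0, -0.035, 0], "twist": 0}
    - {"grip": 0.55, "delta_pos": [0, -0.035, 0], "twist": 0}
    - {"grip": 0.55, "delta_pos": [0, 0, 0], "twist": 0}
    - {"grip": 0.55, "delta_pos": [0, 0, 0], "twist": 0}

```text
clock: 22.6
position: [0.3614, -0.0864, 0.2214]
ee_rot: [-0.001, 0.707, -0.002, -0.707]
contact_force: [-0.3, -0.5, -0.6]
width: 0.0465
```

```bash
python3 - <<'E'
from h import *
T=cam('top');S=cam('scene'); s=manip.get_state(); print(s['position'],s['clock'],s['contact_force'])
a=cv2.cvtColor(T['img'],cv2.COLOR_RGB2BGR)[170:370,90:550]; b=cv2.cvtColor(S['img'],cv2.COLOR_RGB2BGR)[120:380,160:450]
A=cv2.resize(a,(690,300),interpolation=cv2.INTER_CUBIC); B=cv2.resize(b,(335,300),interpolation=cv2.INTER_CUBIC)
t=cv2.resize(a[:,:190],(335,300),interpolation=cv2.INTER_CUBIC)
c=np.zeros((600,690,3),np.uint8);c[:300]=A;c[300:,:335]=B;c[300:,345:680]=t
cv2.imwrite('pics/end.png',c)
for n,p in dict(tumbrim=(.5615,.1805,.099),blue=(.471,.29,.084),white=(.572,.279,.084),green=(.461,.191,.084)).items(): print(n,proj(T,p).round(1),proj(S,p).round(1))
h=cv2.cvtColor(T['img'],cv2.COLOR_RGB2HSV)
for nm,lo,hi in(('blue',(110,150,60),(130,255,255)),('green',(45,120,30),(80,255,255))):
    k,l,st,cc=cv2.connectedComponentsWithStats(cv2.inRange(h,lo,hi))
    for i in range(1,k):
        if st[i,4]>40: print(nm,st[i].tolist(),cc[i].round(1))
E
```

```text
[ 0.36123651 -0.08434707  0.22121183] 22.7 [-0.24045143  0.40574397 -0.5825593 ]
tumbrim [200.1 242.8] [364.1 178.6]
blue [129.8 301.5] [345.1 152.7]
white [139.8 236.4] [390.7 165.6]
green [193.7 308.7] [316.7 171.8]
blue [411, 209, 13, 19, 106] [415.8 218.4]
blue [426, 229, 9, 8, 54] [429.8 232.5]
blue [124, 281, 41, 40, 1117] [143.9 300.8]
green [183, 288, 41, 40, 1180] [203.  307.5]
green [410, 299, 20, 20, 146] [416.9 306.8]
green [423, 325, 11, 7, 49] [427.7 328.1]
```

View pics/end.png

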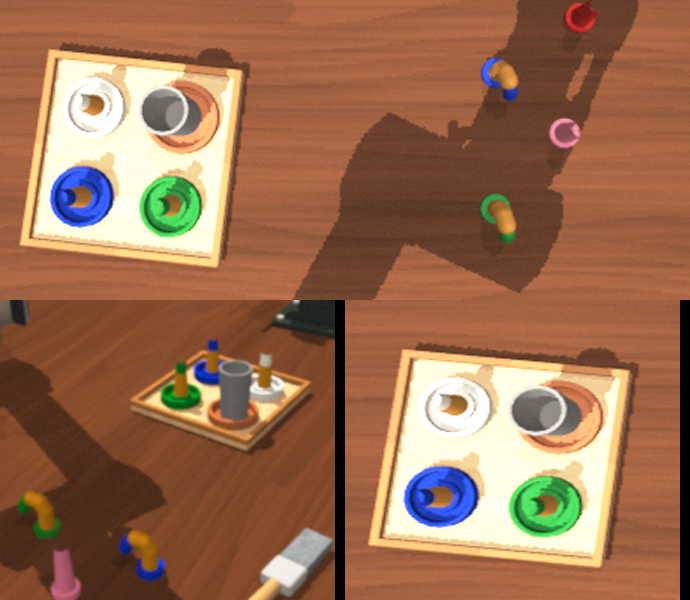

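In the final view all four parts stand upright in their places. The tumbler rim is at top pixel about (200,243), exactly as predicted for the setter centre, and the slumped cones' pixels are unchanged. I'm handing the job in.

```bash
python3 -c "
from rig import manip
print(manip.sign_off())"
```

```text
the job is handed in; nothing more can be done
None
```

The tray is loaded and the job was handed in at about 22.7 s; the sign-off reports no verdict. The tumbler stands in the setter, and the blue, white and green straight cones stand in the wells of their own colours. Each was lowered until the wrist felt the floor (6–14 N), then released and left without being touched.

- **Placing:** the last top and scene views show all four upright. The tumbler rim is at top pixel about (200,243), which matches the setter centre. Before each lowering, the wrist view agreed with the target to within about 2 mm. I judged the final cone positions by eye and did not measure them again.
- **Slumped cones:** their pixels are unchanged from the start, to about 0.1 px. The pink and red look-alikes were not touched.
- **What disagreed:** the first two-view measurement put the cone tips at 57–63 mm instead of 70 mm. The cones' top faces are not drawn, so I had picked the wrong edge. A check on the blue cone in the wrist view fitted 70 mm.
- **Grip height:** at grasp the tool sat 1.5–2 mm above the commanded height on all four grips. I took floor contact from the force reading instead.

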